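Close the dust filter box with its hook-in lid

ROBOT

A 6-joint arm with a two-finger parallel gripper is mounted at the origin on a cart in front of the work surface, level with it; the furniture and walls round the work are solid. World frame = base frame: x ahead of the robot, y to its left, z up, the work surface at z = 0. Lengths are in m, angles in rad, forces in N, time in s.
With the tool pointing down it reaches from about 0.35 to 0.975 m from the base axis. Payload 4.9 kg.
Tool frame: the origin (TCP) lies at the very end of the fingers, on their centre line; the grasp point (between the pads) lies 19 mm behind it; z points along the fingers, y is the line along which they close (so a half turn about z gives the same grasp; the last joint's range is limited). The gripper opens to 85 mm and grips with 20 to 120 N. Pads are 22 mm wide; open, the fingers measure 114 mm over their backs; the gripper's body (76 mm by 85 mm) begins 54 mm behind the grasp point. The pads swing forward as they close: fully open they stand 13 mm farther back than shut.
Start: joints at [-1.387, 0.053, 1.613, -0, 1.476, -0.119], TCP at [0.186, -0.597, 0.231] pointing down, gripper open.
Joint ranges: [-3.01, 3.01], [-1.01, 2.22], [0.06, 2.58], [-1.02, 4.17], [0.09, 2.62], [-3.14, 3.14]. Speed limits (rad/s): [2.57, 2.57, 3.14, 3.14, 3.14, 3.14].

INTERFACE

Orientations are given as a rotation vector (axis times angle).
In Python, from station import get_obs, optics, ctrl gives the robot as it stands.
- The arm moves only by the shell command python3 -m pendant 'ROWS' [FORCE]. ROWS is JSON, a list of rows, each a list of 3 entries, a list of its own where there are three numbers: the shift along the tool's x, y, z in mm, then the turn, a rotation vector about the tool's x, y, z in rad, then the opening, from 0 (shut) to 1 (fully open). A call has 1 to 12 rows; each row shifts and turns the commanded pose from where the row before left it, along the tool's axes as they then stand; what a row does not reach is not made up. A row lasts 1/12 s, in which the tool goes at most 41.7 mm and 7.16 degrees, less where a joint would pass 70% of its speed; a pose out of reach is approached as far as the arm can. A call is refused whole if a number of a shift passes 41.7 or a number of a turn 0.125, either way. A call with a gripper value outside its range is refused whole. The fingers move at their own pace and stop on an object; FORCE is the grip in N (left out, the last holds). Time passes only in rows, so rows that do not move let the fingers close. It gives the time, the measured TCP pose, the force, the opening and the grip force at its end, in the units of the state.
- get_obs(): the state, without advancing time (a new reading comes with each control period).
- optics.get_image(name): name is "scene" or "top" or "wrist"; returns the picture (384x512x3 uint8, red, green, blue); there is no depth.
- optics.camera_model(name): a dict with "fx", "fy", "cx", "cy" (pixels), "cam_to_world" (4x4, takes a point from camera to world coordinates). Camera axes: x right, y up, looking along -z (the intrinsics and any distortion apply to the point x, -y, -z); pixel columns grow to the right and rows downward; lengths in m; the calibration is good to about 2 mm. A picture is of the moment at which its call begins: read the wrist's pose just before it. camera_model takes no time and is no camera call; for the wrist camera it gives the pose at the moment of the call.
- ctrl.finish_job(): hands the job in; it is judged then, once.
The state is a dict: "t": time; "q": joint angles; "dq": joint speeds; "effort": joint torques, N m; "tool_pos": TCP position; "tool_rot": TCP orientation; "contact_force": force on the tool from outside, world axes, zero at the start; "wrist_torque": the same for the moment, N m; "opening": finger opening in m; "grip_force": force on a finger pad.
Only numpy, scipy, OpenCV 4.12 (cv2) and the standard library are available. Lean on these libraries where they do the work, as an engineer would, in place of code of your own. Each camera call takes 0.05 s, during which the arm holds its last target. There are 200 camera calls.

TASK

Close the blue dust filter box with its own lid, the one with the dark lip and the blue handle: with the lid tilted, hook the lip under the ledge at the end of the box, then swing the raised end down, still guiding it by hand until it is flat, and leave it seated in the frame. Leave the plain cover with the red handle where it lies.

Things in the scene. Friction and masses are not known exactly. Their poses are not given: they have to be found in the camera images.
- filter_box: Open blue box fixed to the table, 182 x 132 mm. Origin: centre of underside, z up, +x to the end with the ledge. Its seat, where the lid's underside rests, is 50 mm up, inside a frame from x = -83 (front rim) to +83 mm (back stop), y = -58 to +58. Rims 8 mm thick; front rim 22 mm and side rims 14 mm above the seat. A duct stub sticks out 34 mm at +y below the seat.
- ledge_edge (a point): Middle of the lower free edge of the box's dark ledge, at [53, 0, 74] mm in the box's frame, same axes. The ledge, 8 mm thick, reaches from here 30 mm on to the back stop, 24 mm clear above the seat. The lid is 16 mm shorter than the frame, so it cannot go in level: lip first, other end raised (15 degrees is good).
- filter_lid: The lid to fit, 0.17 to 0.35 kg, lying handle up. Origin: centre of its plate's underside, z up, +x to the lip. Plate 110 (x) x 100 (y) x 14 mm; dark lip 70 mm wide, 6 mm thick, level with the underside, projects 40 mm from the +x edge. Blue handle at the plate's centre, flat faces: 16 mm thick in x, 60 mm long in y, z = 14 to 59 mm; grip across its thickness, fingers closing along x.
- lid_lip (a point): Middle of the outer edge of the lid's lip, at [95, 0, 3] mm in the lid's frame, same axes as the lid.
- plain_cover: Bystander lying on the table, handle up: a cover with the same plate and handle shape as the lid, but no lip and a red handle. Origin: centre of its underside, z up. Not to be used or moved.

How it is judged:
On the way, in this order (a step that is already met when the one before it is completed fails the run):
1. the lip is at least 8 mm under the ledge while the lid is tilted more than 5 degrees (x of lid_lip in the frame of filter_box between 0.061 and 0.09 m and z of lid_lip in the frame of filter_box between 0.045 and 0.076 m and y of lid_lip in the frame of filter_box between -0.06 and 0.06 m and angle between the z axis of filter_lid and the z axis of filter_box, either way round above 0.09 rad), for 0.1 s.
2. the lid is lowered to within 4 degrees of flat with the lip under the ledge and the fingers still on it (x of lid_lip in the frame of filter_box between 0.058 and 0.09 m and z of lid_lip in the frame of filter_box below 0.076 m and angle between the z axis of filter_lid and the z axis of filter_box, either way round below 0.07 rad and contact force between the fingers and filter_lid above 0.5 N), for 0.1 s.
At the end, for the whole second after the job is handed in: The lid with the lip lies in the frame of the filter box: lip tip at least 9 mm under the ledge, underside within 5 mm of the seat height, flat within 3 degrees, turned less than 11 degrees from the box, released and at rest (x of lid_lip in the frame of filter_box between 0.062 and 0.09 m and z of lid_lip in the frame of filter_box below 0.06 m and z of filter_lid in the frame of filter_box between 0.046 and 0.055 m and angle between the z axis of filter_lid and the z axis of filter_box, either way round below 0.06 rad and angle between the x axis of filter_lid and the x axis of filter_box, either way round below 0.2 rad and linear speed of filter_lid below 0.02 m/s); the robot touches nothing.
It fails at once if the plain cover is moved by more than 30 mm (distance of plain_cover from where it was at the start of the episode above 0.03 m).
It also fails if it takes over 38 s, if anything falls off the work surface, if the arm or the gripper's body presses on something with over 40 N, if the wrist force passes 120 N, or if a joint passes its speed limit or range.

## Working session

There is one attempt and no reset: what is moved stays moved. The work goes in short steps, Python scripts to look and compute and a shell command to move; the robot and the scene stay as the last step left them, time stands still between calls to the robot, and variables do not carry over. Pictures are saved under pics/ and viewed, at most 10 in all, crops included, and the job is handed in when it is done.

```bash
ls; mkdir -p pics; python3 - <<'E'
from station import get_obs, optics
import cv2, numpy as np
np.set_printoptions(precision=4,suppress=True)
o=get_obs(); print({k:np.round(v,3) for k,v in o.items()})
for n in("scene","top"):
    cv2.imwrite(f"pics/{n}0.png",optics.get_image(n)[:,:,::-1]); m=optics.camera_model(n); print(n,m)
E
```

```text
pics
{'t': np.float64(0.0), 'q': array([-1.387,  0.053,  1.614,  0.   ,  1.476, -0.119]), 'dq': array([ 0.001, -0.001, -0.   , -0.   , -0.   , -0.001]), 'effort': array([  0.001, -39.368, -37.018,  -0.   ,   0.007,  -0.   ]), 'tool_pos': array([ 0.186, -0.596,  0.23 ]), 'tool_rot': array([-3.104, -0.473,  0.   ]), 'contact_force': array([0.184, 0.384, 0.554]), 'wrist_torque': array([ 0.003,  0.005, -0.024]), 'grip_force': np.float64(0.0), 'opening': np.float64(0.085)}
scene {'fx': 412.1935303459961, 'fy': 412.1935303459961, 'cx': 251.03191794650286, 'cy': 191.0021169924399, 'cam_to_world': array([[-0.7842,  0.2401, -0.5722, -0.05  ],
       [-0.6205, -0.3142,  0.7185,  0.6848],
       [-0.0073,  0.9185,  0.3954,  0.5029],
       [ 0.    ,  0.    ,  0.    ,  1.    ]])}
top {'fx': 451.18600916529243, 'fy': 451.18600916529243, 'cx': 256.65511425861405, 'cy': 191.85167113932013, 'cam_to_world': array([[-0.009 ,  0.9912, -0.1318,  0.4271],
       [-1.    , -0.0091,  0.0005, -0.0954],
       [-0.0007,  0.1318,  0.9913,  1.0419],
       [ 0.    ,  0.    ,  0.    ,  1.    ]])}
```

View pics/scene0.png

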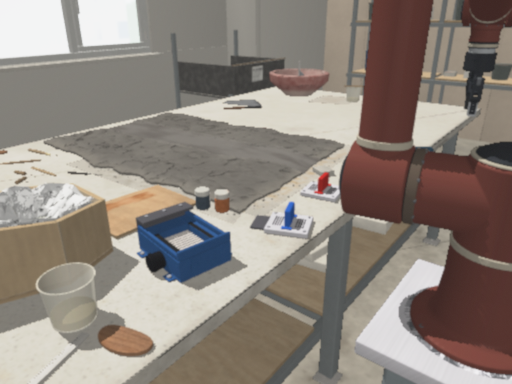

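View pics/top0.png

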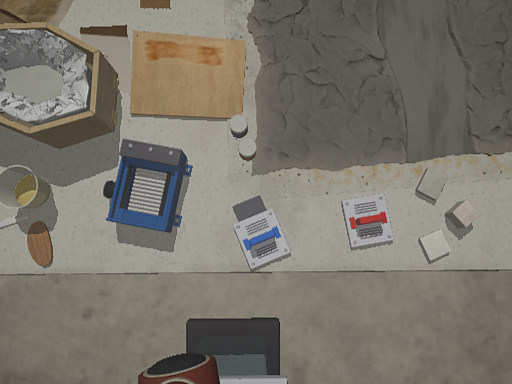

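The scene view shows the open box at (183,240), the lid with blue handle at (290,220) and the cover with red handle at (322,187). In the top view they are at (150,185), (262,240) and (368,220), with the lid's lip toward (250,208). I'll enlarge both to pick points.

```bash
python3 - <<'E'
import cv2
a=cv2.imread("pics/top0.png")[132:276,96:306]; b=cv2.imread("pics/scene0.png")[170:280,130:330]
def g(im,x0,y0,s):
    o=cv2.resize(im,None,fx=s,fy=s,interpolation=cv2.INTER_CUBIC)
    for x in range((x0//20+1)*20,x0+im.shape[1],20):
        cv2.line(o,((x-x0)*s,0),((x-x0)*s,6),(0,0,255),1); cv2.putText(o,str(x),((x-x0)*s-10,16),0,.35,(0,0,255))
    for y in range((y0//20+1)*20,y0+im.shape[0],20):
        cv2.line(o,(0,(y-y0)*s),(6,(y-y0)*s),(0,0,255),1); cv2.putText(o,str(y),(8,(y-y0)*s+4),0,.35,(0,0,255))
    return o
cv2.imwrite("pics/topc.png",g(a,96,132,4)[:,:800]); cv2.imwrite("pics/scenec.png",g(b,130,170,4))
E
```

```text
(no output)
```

View pics/topc.png

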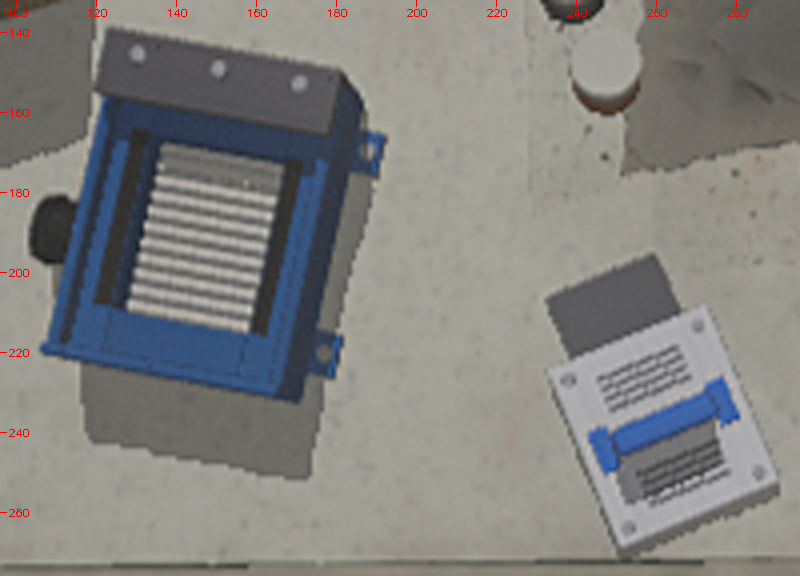

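View pics/scenec.png

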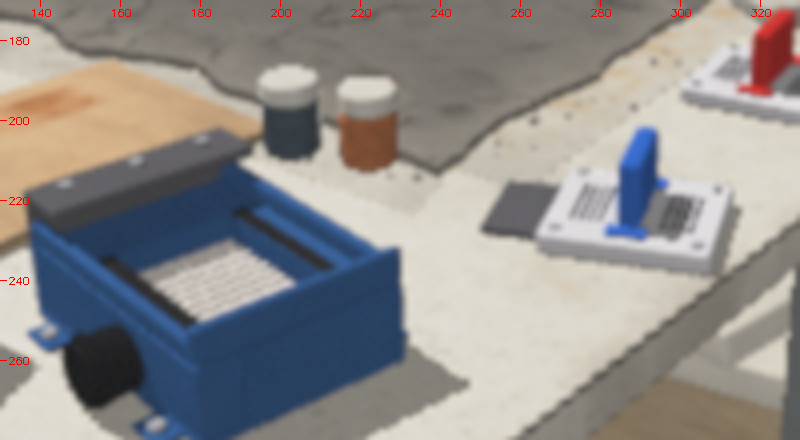

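The top crop shows the ledge corners (97,90)/(328,133), the front rim corners (42,350)/(278,397), the duct on the left, the lid plate corners (548,368)(708,306)(778,477)(622,548) and the lip end (547,298)(655,254). The scene crop shows the same corners, so I'll fit both poses from the two views.

```bash
cat > h.py <<'E'
import numpy as np
from scipy.optimize import least_squares
from scipy.spatial.transform import Rotation as R
from station import get_obs, optics
np.set_printoptions(precision=4,suppress=True)
def proj(m,P):
    T=np.array(m["cam_to_world"]); c=(P-T[:3,3])@T[:3,:3]
    return np.c_[m["cx"]+m["fx"]*c[:,0]/-c[:,2], m["cy"]+m["fy"]*c[:,1]/c[:,2]]
def pose(p,P): return R.from_euler('z',p[3]).apply(P)+p[:3]
def fit(obs,p0):  # obs: list of (model, Nx3 mm, Nx2 px)
    f=lambda p:np.concatenate([(proj(m,pose(p,np.array(P)/1e3))-px).ravel() for m,P,px in obs])
    r=least_squares(f,p0,loss='soft_l1'); return r.x,f(r.x).reshape(-1,2)
E
python3 - <<'E'
from h import *
t,s=optics.camera_model("top"),optics.camera_model("scene")
T=lambda a:np.array(a)/4+[96,132]-.4; S=lambda a:np.array(a)/4+[130,170]-.4
box,r=fit([(t,[[53,66,82],[53,-66,82],[-91,66,72],[-91,-66,72]],T([[97,90],[328,133],[42,350],[278,397]])),
 (s,[[53,66,82],[53,-66,82],[-91,66,72],[-91,-66,72]],S([[47,212],[250,147],[195,347],[400,250]]))],[.45,.13,0,0])
print("box",box,"\n",r)
P=[[55,50,14],[55,-50,14],[-55,-50,14],[-55,50,14],[95,35,6],[95,-35,6]]
lid,r=fit([(t,P,T([[548,368],[708,306],[778,477],[622,548],[547,298],[655,254]])),
 (s,P,S([[538,238],[565,163],[733,187],[715,262],[483,230],[512,182]]))],[.32,-.12,0,.3])
print("lid",lid,"\n",r)
E
```

```text
box [ 0.5763  0.1488 -0.0031 -0.1879] 
 [[-1.0801  0.0143]
 [ 0.5625 -0.1408]
 [-0.4332  0.3687]
 [ 0.4513 -0.4762]
 [ 0.7861  1.2437]
 [ 0.4079  0.3268]
 [-1.2616 -2.4253]
 [ 0.2034  0.1341]]
lid [ 0.4578 -0.1072 -0.0026  0.3948] 
 [[-0.1627  0.9318]
 [ 0.0524 -0.7162]
 [ 1.8536  1.0274]
 [ 0.2068  0.8747]
 [-0.4272  0.1668]
 [ 0.4018 -0.6365]
 [-0.847  -0.1566]
 [ 1.4852  1.4041]
 [ 0.2801  0.1475]
 [-0.9366 -0.5142]
 [-0.8978 -0.0628]
 [-1.0227  0.0106]]
```

```bash
cat >> h.py <<'E'
BOX=np.array([.5763,.1488,0,-.1879]); LID=np.array([.4578,-.1072,0,.3948])
def tool(base,tilt=0):  # tool orientation: y along base x, z down, lip lowered by tilt
    return R.from_euler('z',base[3])*R.from_matrix(np.array([[0,1,0],[1,0,0],[0,0,-1.]]))*R.from_rotvec([tilt,0,0])
def plan(pos,rot,n,p=None,r=None):
    o=get_obs(); p=o["tool_pos"] if p is None else p; r=R.from_rotvec(o["tool_rot"]) if r is None else r
    w=(r.inv()*rot).as_rotvec()/n; d=(np.array(pos)-p)/n; out=[]
    for i in range(n): out.append([np.round(1e3*r.inv().apply(d),0 if np.abs(d).max()>.01 else 1).tolist(),np.round(w,3).tolist()]); r=r*R.from_rotvec(w)
    print("t",o["t"]); [print(x) for x in out]
E
python3 -c "
from h import *
plan([.44,-.115,.235],tool(LID),15)"
```

```text
t 0.1
[[26.0, -26.0, -0.0], [-0.0, -0.0, -0.111]]
[[28.0, -23.0, -0.0], [-0.0, -0.0, -0.111]]
[[31.0, -19.0, -0.0], [-0.0, -0.0, -0.111]]
[[33.0, -16.0, -0.0], [-0.0, -0.0, -0.111]]
[[34.0, -12.0, -0.0], [-0.0, -0.0, -0.111]]
[[35.0, -8.0, -0.0], [-0.0, -0.0, -0.111]]
[[36.0, -4.0, -0.0], [-0.0, -0.0, -0.111]]
[[36.0, -0.0, -0.0], [-0.0, -0.0, -0.111]]
[[36.0, 4.0, -0.0], [-0.0, -0.0, -0.111]]
[[35.0, 8.0, -0.0], [-0.0, -0.0, -0.111]]
[[34.0, 12.0, -0.0], [-0.0, -0.0, -0.111]]
[[33.0, 15.0, -0.0], [-0.0, -0.0, -0.111]]
[[31.0, 19.0, -0.0], [-0.0, -0.0, -0.111]]
[[29.0, 22.0, -0.0], [-0.0, -0.0, -0.111]]
[[26.0, 25.0, -0.0], [-0.0, -0.0, -0.111]]
```

```bash
python3 -m pendant '[[[26,-26,0],[0,0,-0.11],1],[[28,-23,0],[0,0,-0.11],1],[[31,-19,0],[0,0,-0.11],1],[[33,-16,0],[0,0,-0.11],1],[[34,-12,0],[0,0,-0.11],1],[[35,-8,0],[0,0,-0.11],1],[[36,-4,0],[0,0,-0.11],1],[[36,0,0],[0,0,-0.11],1],[[36,4,0],[0,0,-0.11],1],[[35,8,0],[0,0,-0.11],1],[[34,12,0],[0,0,-0.11],1],[[33,15,0],[0,0,-0.11],1]]' 60
python3 -m pendant '[[[31,19,0],[0,0,-0.11],1],[[29,22,0],[0,0,-0.11],1],[[26,25,0],[0,0,-0.12],1],[[0,0,0],[0,0,0],1],[[0,0,0],[0,0,0],1]]'
python3 - <<'E'
from h import *; import cv2
o=get_obs(); m=optics.camera_model("wrist"); im=optics.get_image("wrist")
np.save("m1.npy",m,allow_pickle=True); print(o["t"],o["tool_pos"],R.from_rotvec(o["tool_rot"]).as_matrix(),m["cam_to_world"])
im=cv2.resize(im[:,:,::-1],(800,600),interpolation=cv2.INTER_CUBIC)
for x,y in proj(m,pose(LID,np.array([[55,50,14],[55,-50,14],[-55,-50,14],[-55,50,14],[95,35,6],[95,-35,6],[8,30,59],[8,-30,59]])/1e3)): cv2.circle(im,(int(x*800/512),int(y*600/384)),4,(0,255,0),1)
cv2.imwrite("pics/w1.png",im)
E
```

```text
t: 1.1
tool_pos: [0.3921, -0.2118, 0.2309]
tool_rot: [-2.157, -2.284, -0.0]
contact_force: [0.5, -0.4, -0.5]
opening: 0.0855
grip_force: 0.0
t: 1.52
tool_pos: [0.4435, -0.1161, 0.2308]
tool_rot: [-1.741, -2.614, 0.001]
contact_force: [-0.6, -0.8, -0.5]
opening: 0.0852
grip_force: 0.0
1.5167 [ 0.4435 -0.1161  0.2308] [[-0.3852  0.9228 -0.001 ]
 [ 0.9228  0.3852  0.0001]
 [ 0.0005 -0.0009 -1.    ]] [[ 0.9225 -0.3728 -0.1002  0.4195]
 [ 0.386   0.8907  0.2402 -0.057 ]
 [-0.0003 -0.2602  0.9655  0.3738]
 [ 0.      0.      0.      1.    ]]
```

View pics/w1.png

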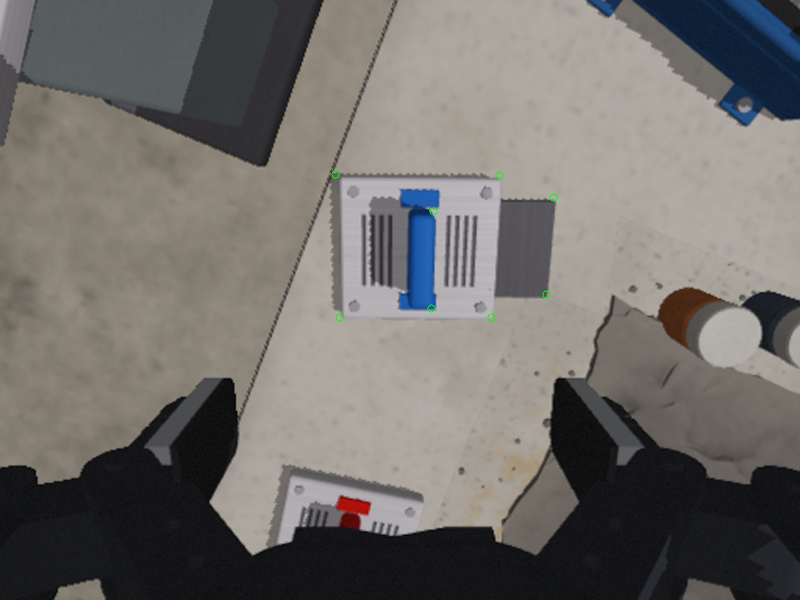

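The wrist view shows the lid with blue handle: plate corners (341,178)(499,178)(497,318)(342,318), lip end (555,200)(548,297), handle top from x=410 to 434. It agrees with the prediction within a few px, so I'll refit with it.

```bash
python3 - <<'E'
from h import *
t,s=optics.camera_model("top"),optics.camera_model("scene"); w=np.load("m1.npy",allow_pickle=True).item()
T=lambda a:np.array(a)/4+[96,132]-.4; S=lambda a:np.array(a)/4+[130,170]-.4; W=lambda a:np.array(a)*.64
P=[[55,50,14],[55,-50,14],[-55,-50,14],[-55,50,14],[95,35,6],[95,-35,6]]
Pw=P+[[8,0,59],[-8,0,59]]
pw=W([[499,178],[497,318],[342,318],[341,178],[555,200],[548,297]])
a=(t,P,T([[548,368],[708,306],[778,477],[622,548],[547,298],[655,254]])); b=(s,P,S([[538,238],[565,163],[733,187],[715,262],[483,230],[512,182]]))
for ob in([(w,P,pw)],[(w,P,pw)]*3+[a,b]):
    lid,r=fit(ob,LID); print(lid,"\n",r[:6])
for hgt in (50,59,68): print(hgt,proj(w,pose(lid,np.array([[8,0,hgt],[-8,0,hgt],[0,30,hgt],[0,-30,hgt]])/1e3))/.64)
plan([lid[0],lid[1],.1],tool(lid),4)
plan([lid[0],lid[1],.022],tool(lid),3,p=[lid[0],lid[1],.1],r=tool(lid))
E
```

```text
[ 0.4611 -0.1082 -0.0051  0.3947] 
 [[ 1.7602  0.1134]
 [-1.8263  0.4048]
 [ 0.9575  0.2527]
 [-0.5871 -0.0534]
 [ 0.1369 -0.1695]
 [-0.372  -0.6014]]
[ 0.4606 -0.1082 -0.004   0.395 ] 
 [[ 1.5346 -0.1164]
 [-2.0269  0.4704]
 [ 0.4576  0.3438]
 [-1.1574 -0.2538]
 [ 0.0338 -0.3578]
 [-0.4685 -0.5904]]
50 [[434.5091 260.3741]
 [409.3741 260.3411]
 [422.691  212.837 ]
 [421.2265 305.7004]]
59 [[435.6092 263.1219]
 [409.8005 263.0879]
 [423.4937 214.347 ]
 [421.9532 309.5699]]
68 [[436.7699 266.021 ]
 [410.2505 265.9861]
 [424.3418 215.9423]
 [422.7189 313.6473]]
t 1.5667
[[0.0, 5.0, 33.0], [-0.0, -0.0, -0.001]]
[[0.0, 5.0, 33.0], [-0.0, -0.0, -0.001]]
[[0.0, 5.0, 33.0], [-0.0, -0.0, -0.001]]
[[0.0, 5.0, 33.0], [-0.0, -0.0, -0.001]]
t 1.5667
[[0.0, 0.0, 26.0], [0.0, 0.0, 0.0]]
[[0.0, 0.0, 26.0], [0.0, 0.0, 0.0]]
[[0.0, 0.0, 26.0], [0.0, 0.0, 0.0]]
```

```bash
python3 -m pendant '[[[0,5,33],[0,0,0],1],[[0,5,33],[0,0,0],1],[[0,5,33],[0,0,0],1],[[0,5,33],[0,0,0],1],[[0,0,26],[0,0,0],0.8],[[0,0,26],[0,0,0],0.6],[[0,0,25],[0,0,0],0.5],[[0,0,0],[0,0,0],0],[[0,0,0],[0,0,0],0],[[0,0,0],[0,0,0],0],[[0,0,0],[0,0,0],0],[[0,0,0],[0,0,0],0]]' 60
python3 -m pendant '[[[0,0,0],[0,0,0],0],[[0,0,0],[0,0,0],0],[[0,0,0],[0,0,0],0]]'
```

```text
t: 2.57
tool_pos: [0.4628, -0.1107, 0.0239]
tool_rot: [1.745, 2.609, 0.001]
contact_force: [-0.6, -0.0, -2.7]
opening: 0.015
grip_force: 60.0
t: 2.82
tool_pos: [0.4623, -0.1103, 0.0232]
tool_rot: [1.745, 2.611, 0.0]
contact_force: [-1.0, -0.1, 2.0]
opening: 0.0151
grip_force: 60.6
```

```bash
cat >> h.py <<'E'
C=np.array([0,-2.6,23])
def tcp(tip,tilt,box=None):
    box=BOX if box is None else box
    Rl=R.from_euler('z',box[3])*R.from_rotvec([0,tilt,0])
    return pose(box,np.array([tip])/1e3)[0]+Rl.apply(C-[95,0,0])/1e3, tool(box,tilt)
def tipstate(box=None):  # tip underside in the box frame mm, tilt, yaw error
    box=BOX if box is None else box
    o=get_obs(); Rl=R.from_rotvec(o["tool_rot"])*R.from_matrix(np.array([[0,1,0],[1,0,0],[0,0,-1.]])); B=R.from_euler('z',box[3]).inv()
    tip=B.apply(o["tool_pos"]-Rl.apply(C-[95,0,0])/1e3-box[:3])*1e3; print("t %.2f tip"%o["t"],tip,"rv",(B*Rl).as_rotvec(),"F",B.apply(o["contact_force"]))
E
python3 - <<'E'
from h import *
o=get_obs(); p,r=tcp([40,0,115],.26); print(p)
plan(p,r,9,p=o["tool_pos"]+[0,0,.14])
E
```

```text
[0.5307 0.1548 0.1616]
t 2.8167
[[24.0, 18.0, 0.0], [0.028, 0.008, 0.064]]
[[25.0, 17.0, -0.0], [0.028, 0.008, 0.064]]
[[26.0, 15.0, -0.0], [0.028, 0.008, 0.064]]
[[27.0, 13.0, -1.0], [0.028, 0.008, 0.064]]
[[28.0, 11.0, -1.0], [0.028, 0.008, 0.064]]
[[29.0, 10.0, -1.0], [0.028, 0.008, 0.064]]
[[29.0, 8.0, -1.0], [0.028, 0.008, 0.064]]
[[30.0, 6.0, -1.0], [0.028, 0.008, 0.064]]
[[30.0, 4.0, -1.0], [0.028, 0.008, 0.064]]
```

```bash
python3 -m pendant '[[[0,0,-10],[0,0,0],0],[[0,0,-30],[0,0,0],0],[[0,0,-35],[0,0,0],0],[[0,0,-35],[0,0,0],0],[[0,0,-30],[0,0,0],0],[[24,18,0],[0.028,0.008,0.064],0],[[25,17,0],[0.028,0.008,0.064],0],[[26,15,0],[0.028,0.008,0.064],0],[[27,13,-1],[0.028,0.008,0.064],0],[[28,11,-1],[0.028,0.008,0.064],0],[[29,10,-1],[0.028,0.008,0.064],0],[[29,8,-1],[0.028,0.008,0.064],0]]'
python3 -m pendant '[[[30,6,-1],[0.028,0.008,0.064],0],[[30,4,-1],[0.028,0.008,0.064],0],[[0,0,0],[0,0,0],0],[[0,0,0],[0,0,0],0]]'
python3 - <<'E'
from h import *; import cv2
tipstate(); m=optics.camera_model("wrist"); im=optics.get_image("wrist")
np.save("m2.npy",m,allow_pickle=True)
im=cv2.resize(im[:,:,::-1],(800,600),interpolation=cv2.INTER_CUBIC)
P=np.array([[53,66,82],[53,-66,82],[-91,66,72],[-91,-66,72],[53,0,82]])
q=proj(m,pose(BOX,P/1e3))/.64; print(q)
for x,y in q: cv2.circle(im,(int(x),int(y)),4,(0,255,0),1)
cv2.imwrite("pics/w2.png",im)
E
```

```text
t: 3.82
tool_pos: [0.5156, 0.096, 0.1627]
tool_rot: [-2.17, -2.043, 0.196]
contact_force: [0.3, -1.3, -2.3]
opening: 0.0151
grip_force: 60.2
t: 4.15
tool_pos: [0.5312, 0.154, 0.1625]
tool_rot: [-2.257, -1.875, 0.247]
contact_force: [0.6, -0.9, -2.4]
opening: 0.0156
grip_force: 60.2
t 4.15 tip [ 40.6729  -0.5224 115.9428] rv [-0.0038  0.2584  0.0036] F [ 0.7092 -0.7363 -2.4357]
[[711.6153 143.999 ]
 [660.4752 467.1953]
 [342.9007 144.9164]
 [348.4749 414.0741]
 [683.8693 319.3484]]
```

View pics/w2.png

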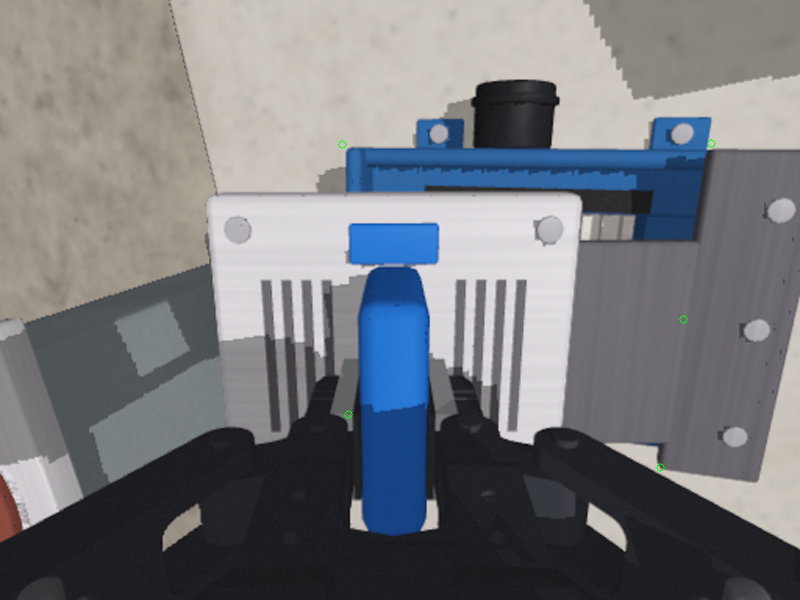

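The wrist view over the box shows the ledge's corners at (707,150) and (660,468) and the front-left rim corner at (348,149). These are within 5 px of the prediction. The lid is held straight and its lip is just before the ledge edge.

```bash
python3 - <<'E'
from h import *; import h
m=np.load("m2.npy",allow_pickle=True).item()
P=[[53,66,82],[53,-66,82],[-91,66,72]]
f=lambda q:(proj(m,pose([q[0],q[1],0,q[2]],np.array(P)/1e3))/.64-[[707,150],[660,468],[348,149]]).ravel()
r=least_squares(f,[*BOX[:2],BOX[3]],loss='soft_l1'); b=np.array([r.x[0],r.x[1],0,r.x[2]]); print(b,r.fun)
tipstate(b)
o=get_obs()
A=tcp([42,0,56],.26,b); B=tcp([74,0,53],.26,b); print(A[0],B[0])
plan(*A,5); plan(*B,6,p=A[0],r=A[1])
E
```

```text
[ 0.5757  0.1472  0.     -0.1858] [ 2.4879 -1.3917 -0.4831  2.4123 -5.9621  0.3527]
t 4.20 tip [ 40.8634   0.0516 115.9   ] rv [-0.0036  0.2584  0.0002] F [-0.2721 -0.399  -2.6668]
[0.5321 0.1527 0.1026] [0.5635 0.1468 0.0996]
t 4.2
[[0.0, 3.0, 11.0], [0.0, 0.001, -0.0]]
[[0.0, 3.0, 11.0], [0.0, 0.001, -0.0]]
[[-0.0, 3.0, 11.0], [0.0, 0.001, -0.0]]
[[-0.0, 3.0, 11.0], [0.0, 0.001, -0.0]]
[[-0.0, 3.0, 11.0], [0.0, 0.001, -0.0]]
t 4.2
[[-0.0, 5.3, -0.9], [0.0, 0.0, 0.0]]
[[-0.0, 5.3, -0.9], [0.0, 0.0, 0.0]]
[[-0.0, 5.3, -0.9], [0.0, 0.0, 0.0]]
[[-0.0, 5.3, -0.9], [0.0, 0.0, 0.0]]
[[-0.0, 5.3, -0.9], [0.0, 0.0, 0.0]]
[[-0.0, 5.3, -0.9], [0.0, 0.0, 0.0]]
```

```bash
sed -i 's/^BOX=.*; LID/BOX=np.array([.5757,.1475,0,-.1865]); LID/' h.py; python3 -m pendant '[[[0,3,11.5],[0,0,0],0],[[0,3,11.5],[0,0,0],0],[[0,3,11.5],[0,0,0],0],[[0,3,11.5],[0,0,0],0],[[0,3,11.5],[0,0,0],0],[[0,0,0],[0,0,0],0],[[0,0,0],[0,0,0],0]]' && python3 -c "
from h import *
tipstate()"
```

```text
t: 4.78
tool_pos: [0.5298, 0.1526, 0.1014]
tool_rot: [-2.259, -1.87, 0.25]
contact_force: [-0.6, 0.3, -2.3]
opening: 0.0156
grip_force: 60.0
t 4.78 tip [39.755  -1.1495 54.6405] rv [-0.0037  0.2614 -0.0011] F [-0.6504  0.2079 -2.3238]
```

```bash
python3 -m pendant '[[[0,5.5,-1.4],[0,0,0],0],[[0,5.5,-1.4],[0,0,0],0],[[0,5.5,-1.4],[0,0,0],0],[[0,5.5,-1.4],[0,0,0],0],[[0,5.5,-1.4],[0,0,0],0],[[0,5.5,-1.4],[0,0,0],0],[[0,0,0],[0,0,0],0],[[0,0,0],[0,0,0],0]]' && python3 - <<'E'
from h import *; import cv2
tipstate()
c=[optics.get_image(n)[:,:,::-1] for n in ("scene","wrist")]
cv2.imwrite("pics/s3.png",np.hstack([cv2.resize(c[0][180:290,120:260],(420,330),interpolation=2),cv2.resize(c[1],(380,330))]))
E
```

```text
t: 5.45
tool_pos: [0.5646, 0.1465, 0.1027]
tool_rot: [-2.26, -1.871, 0.247]
contact_force: [-1.0, -0.2, -3.2]
opening: 0.0154
grip_force: 60.1
t 5.45 tip [75.2805 -0.671  56.1199] rv [-0.0028  0.2585 -0.001 ] F [-0.9677 -0.4303 -3.215 ]
```

View pics/s3.png

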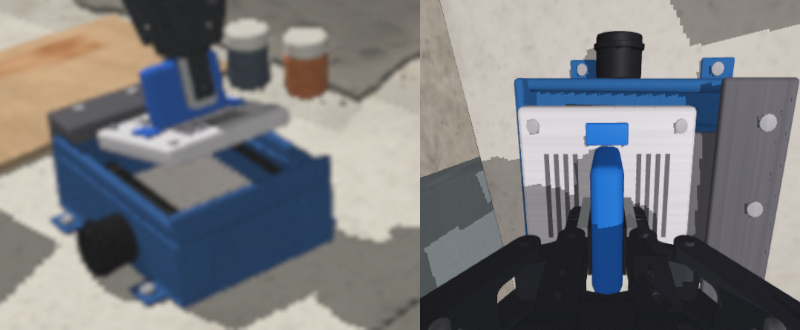

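The scene crop shows the tilted lid with its lip under the ledge, and the wrist view confirms that the lip disappears beneath the dark ledge. Next I'll swing it down about the tip.

```bash
cat >> h.py <<'E'
def swing(wps):
    o=get_obs(); p,r=o["tool_pos"],R.from_rotvec(o["tool_rot"])
    for tip,a in wps: q,s=tcp(tip,a); print(a,np.round(1e3*r.inv().apply(q-p),1),np.round((r.inv()*s).as_rotvec(),3)); p,r=q,s
E
python3 -c "
from h import *
swing([([75,0,55],.258),([75,0,53.5],.258),([75,0,52],.258)]+[([75,0,51.5],a) for a in np.arange(.236,-.001,-.0236)])"
```

```text
0.258 [0.5 0.5 0.9] [-0.001  0.003 -0.001]
0.258 [0.  0.4 1.5] [0. 0. 0.]
0.258 [0.  0.4 1.5] [0. 0. 0.]
0.236 [ 0.  -0.4  2.6] [-0.022 -0.    -0.   ]
0.21239999999999998 [-0.  -0.5  2.2] [-0.024  0.     0.   ]
0.18879999999999997 [-0.  -0.5  2.2] [-0.024  0.     0.   ]
0.16519999999999996 [ 0.  -0.5  2.2] [-0.024  0.    -0.   ]
0.14159999999999995 [ 0.  -0.5  2.2] [-0.024  0.     0.   ]
0.11799999999999994 [-0.  -0.5  2.2] [-0.024  0.     0.   ]
0.09439999999999993 [ 0.  -0.5  2.2] [-0.024  0.    -0.   ]
0.07079999999999992 [ 0.  -0.5  2.2] [-0.024 -0.     0.   ]
0.04719999999999991 [-0.  -0.5  2.2] [-0.024  0.     0.   ]
0.0235999999999999 [ 0.  -0.5  2.2] [-0.024  0.     0.   ]
-1.1102230246251565e-16 [-0.  -0.5  2.2] [-0.024  0.    -0.   ]
```

```bash
python3 -m pendant '[[[0.5,0.5,1],[0,0.003,0],0],[[0,0.4,1.5],[0,0,0],0],[[0,0.4,1.3],[0,0,0],0],[[0,-0.4,2.3],[-0.022,0,0],0],[[0,-0.5,2.2],[-0.024,0,0],0],[[0,-0.5,2.2],[-0.024,0,0],0],[[0,-0.5,2.2],[-0.024,0,0],0],[[0,-0.5,2.2],[-0.024,0,0],0],[[0,0,0],[0,0,0],0]]' && python3 -c "
from h import *
tipstate()
swing([([75,0,51.5],a) for a in (.12,.096,.072,.048,.024,0)])"
```

```text
t: 6.3
tool_pos: [0.5586, 0.1481, 0.0877]
tool_rot: [-2.333, -1.933, 0.137]
contact_force: [-0.1, -0.1, -2.3]
opening: 0.015
grip_force: 60.1
t 6.30 tip [73.8949 -0.0291 51.5729] rv [-0.0003  0.141  -0.0005] F [-0.0567 -0.074  -2.3069]
0.12 [-0.   0.6  1.9] [-0.021  0.    -0.001]
0.096 [-0.  -0.5  2.3] [-0.024  0.    -0.   ]
0.072 [ 0.  -0.5  2.3] [-0.024 -0.     0.   ]
0.048 [-0.  -0.5  2.3] [-0.024  0.     0.   ]
0.024 [ 0.  -0.5  2.3] [-0.024  0.    -0.   ]
0 [-0.  -0.5  2.3] [-0.024  0.     0.   ]
```

```bash
python3 -m pendant '[[[0,0.6,1.9],[-0.021,0,0],0],[[0,-0.5,2.3],[-0.024,0,0],0],[[0,-0.5,2.3],[-0.024,0,0],0],[[0,-0.5,2.3],[-0.024,0,0],0],[[0,-0.5,2.3],[-0.024,0,0],0],[[0,-0.5,2.3],[-0.024,0,0],0],[[0,0,0],[0,0,0],0],[[0,0,0],[0,0,0],0],[[0,0,0],[0,0,0],0]]' && python3 -c "
from h import *
tipstate()"
```

```text
t: 7.05
tool_pos: [0.5574, 0.1484, 0.0753]
tool_rot: [2.419, 2.003, 0.001]
contact_force: [0.2, -0.2, -2.0]
opening: 0.0153
grip_force: 60.1
t 7.05 tip [76.8737 -0.0034 52.4161] rv [ 0.0002 -0.0008 -0.0012] F [ 0.2372 -0.1121 -2.0499]
```

```bash
python3 -m pendant '[[[0,0,0.8],[0,0,0],0],[[0,0,0.8],[0,0,0],0],[[0,0,0.5],[0,0,0],0],[[0,0,0],[0,0,0],0],[[0,0,0],[0,0,0],0]]' && python3 -c "
from h import *
tipstate()"
```

```text
t: 7.47
tool_pos: [0.5575, 0.1484, 0.0732]
tool_rot: [2.419, 2.003, 0.001]
contact_force: [1.1, -0.5, -1.1]
opening: 0.0155
grip_force: 60.4
t 7.47 tip [76.9869 -0.0418 50.3515] rv [ 0.0001 -0.0011 -0.0013] F [ 1.1366 -0.3294 -1.0849]
```

```bash
python3 -m pendant '[[[0,0,0.7],[0,0,0],0],[[0,0,0.7],[0,0,0],0],[[0,0,0],[0,0,0],0],[[0,0,0],[0,0,0],0]]' && python3 -c "
from h import *
tipstate()"
```

```text
t: 7.8
tool_pos: [0.5575, 0.1483, 0.0732]
tool_rot: [2.419, 2.003, 0.001]
contact_force: [-3.6, -1.8, 7.7]
opening: 0.0152
grip_force: 61.5
t 7.80 tip [77.0078 -0.0501 50.2909] rv [-0.0002 -0.0009 -0.0011] F [-3.2035 -2.4008  7.6529]
```

The lid is seated: the contact force reversed to +7.7 N at 50.3 mm. I'll release and retreat.

```bash
python3 -m pendant '[[[0,0,0],[0,0,0],0.2],[[0,0,0],[0,0,0],0.4],[[0,0,0],[0,0,0],0.5],[[0,0,0],[0,0,0],0.5],[[0,0,-5],[0,0,0],0.5],[[0,0,-20],[0,0,0],0.5],[[0,0,-30],[0,0,0],0.5],[[0,0,-35],[0,0,0],0.5],[[0,0,-35],[0,0,0],0.5],[[0,0,0],[0,0,0],0.5]]' && python3 - <<'E'
from h import *; import cv2
c=[optics.get_image(n)[:,:,::-1] for n in ("scene","wrist")]
cv2.imwrite("pics/s4.png",np.hstack([cv2.resize(c[0][180:290,120:260],(420,330),interpolation=2),cv2.resize(c[1],(380,330))]))
E
```

```text
t: 8.63
tool_pos: [0.5615, 0.1491, 0.2063]
tool_rot: [2.413, 1.998, 0.02]
contact_force: [2.3, -0.3, 0.9]
opening: 0.0431
grip_force: 0.0
```

View pics/s4.png

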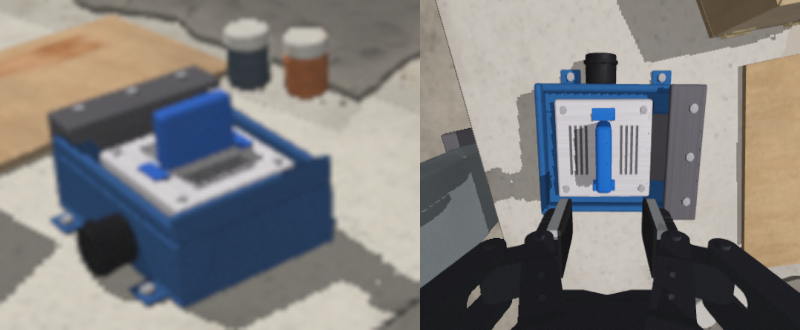

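The pictures show the lid lying flat and centred in the frame, its lip under the ledge and the gripper clear above it. I'll hand in.

```bash
python3 -m pendant '[[[0,0,0],[0,0,0],0.5],[[0,0,0],[0,0,0],0.5]]' && python3 -c "
from station import ctrl
print(ctrl.finish_job())"
```

```text
t: 8.9
tool_pos: [0.5559, 0.1483, 0.1944]
tool_rot: [-2.419, -2.003, 0.004]
contact_force: [-0.6, -0.2, 0.1]
opening: 0.0426
grip_force: 0.0
the job is handed in; nothing more can be done
None
```

The lid is hooked under the ledge and seated flat in the filter box, the gripper is clear of it and the plain cover was not touched; I handed the job in at about 9 s, and no verdict was returned.

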